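# Hang the spare-roller bin back on the bench rail

### The job

Hang the green bin of rollers on the steel rail in the gap between the blue bin and the scanner holder, with both its hooks over the rail's top edge and the bin in front, like its neighbours. Lower it until the hooks rest on the rail before you let go, rather than dropping it, and leave it hanging straight with a little air on both sides. Do not shift the two hanging neighbours, and leave the toner carton and the tape roll where they stand.

Things in the scene. Friction and masses are not known exactly. Their poses are not given: they have to be found in the camera images.
- green_bin: Loose green open parts bin, about 0.25 kg, upright on the bench. Origin: centre of underside; z up, low front faces -x. 76 (x -38 to +38) x 80 (y) mm, front wall 42, sides up to 68 high. Back plate 5 thick, back face at x = 38, 110 high; on it a grip tab (see bin_tab) up to z = 155 and behind it two hooks (see bin_hook). Black rollers inside are fixed.
- bin_tab (a point): Where to pinch the green bin's grip tab; at x = 33, y = 0, z = 136 mm in the bin's frame. The tab is upright, 10 mm thick in x (28 to 38), 34 wide in y, from z = 105 to 155: pinch it across its thickness (along the bin's x). Fingertips reaching 19 mm lower still clear the hooks. Axes as the bin's.
- bin_hook (a point): Middle of the green bin's hook slot at x = 45, y = 0, z = 104 mm in its frame. Two hooks at y = -25 and +25, each 22 wide, stick out of the back: bridge from z = 104 (underside) to 110, lip down to z = 86. Slot between back plate and lips: x = 38 to 52 (14 wide); lips to x = 57. Comes to lie on the rail's top edge when hung.
- rack: Fixed rack. Origin on the bench under mid-rail; y along the rail, -x its front (to the robot), z up. Rail: steel strip on edge, x -4 to +4 mm, z 136 to 160. Below it a round bar, 12 dia., at x = 0, z = 75, on which hung things lean: the green bin tilts back about 0.05 rad when let go. Posts at y = +-176, 166 high; feet x -25 to +105. Hung, the green bin's origin is near x = -46, z = 56.
- rail_top (a point): Middle of the rail's top edge, 160 mm above the bench; axes as rack.
- blue_bin: Loose blue bin, 84 (y) x 76 x 110 mm high, no grip tab, hooked on the rail at one side of the gap (either side). Origin: centre of its underside, 56 mm above the bench (top at 166); axes parallel to the rack's. The gap between the two neighbours is 104 to 128 mm wide.
- scanner_holder: Loose black hook plate, 84 mm wide (y), 110 high, carrying a yellow hand scanner (fixed to it), 73 deep in all, hooked on the rail at the other side of the gap. Origin as the blue bin's: at underside level (56 mm above the bench), middle of width, 38 mm in front of the plate's back face.
- carton: White and black toner carton, 90 (x) by 120 (y) by 110 mm high, 0.8 kg, standing on the bench on the other side of the rack from the green bin. Origin: centre of its underside. A bystander.
- tape_roll: Orange roll of packing tape lying flat on the bench in front of the rack, 100 mm across, 48 mm high. Origin: centre of its underside. A bystander.

How it is judged:
By the outcome, as a careful person would: the job done as asked, in the order asked, and still so for the second after the job is handed in, with the robot touching nothing.
It also fails if it takes over 45 s, if anything falls off the work surface, if the arm or the gripper's body presses on something with over 40 N, if the wrist force passes 120 N, or if a joint passes its speed limit or range.

### The arm

A 6-joint arm with a two-finger parallel gripper is mounted at the origin on the work surface. World frame = base frame: x ahead of the robot, y to its left, z up, the work surface at z = 0. Lengths are in m, angles in degrees, forces in N, time in s.
With the tool pointing down it reaches from about 0.3 to 0.75 m from the base axis. Payload 8.5 kg.
Tool frame: the origin (TCP) lies on the centre line of the jaws, within the pads' length; the fingertips stand 11 mm ahead of it and the grasp point (between the pads) lies 8 mm behind it; z points along the fingers, y is the line along which they close (so a half turn about z gives the same grasp; the last joint's range is limited). The gripper opens to 85 mm and grips with 20 to 120 N. Pads are 22 mm wide; open, the fingers measure 114 mm over their backs; the gripper's body (76 mm by 85 mm) begins 54 mm behind the grasp point. The pads swing forward as they close: fully open they stand 13 mm farther back than shut.
Start: joints at [62.091, 21.807, 74.336, -0, 83.858, -12.336], TCP at [0.148, 0.53, 0.242] pointing down, gripper open.
Joint ranges: [-178.18, 178.18], [-50.72, 133.34], [12.68, 142.11], [-81.47, 261.47], [9.98, 163.14], [-165.26, 165.26]. Speed limits (degrees/s): [136.94, 136.94, 180, 180, 180, 180].

### API

Orientations are given as a 3x3 rotation matrix whose columns are the frame's x, y, z axes.
In Python, from rig import env, viewer, ticket gives the robot as it stands (env), with the cameras (viewer) and the job (ticket).
- The arm moves only by the shell command python3 nudge.py FILE [FORCE], which reads ROWS from the file FILE. ROWS is a JSON object with one list for each field, all of the same length, 1 to 10, a row being the entries at one place: sx, sy, sz (the shift in shares of the most that a row can go, 1 being 50 mm), spin (a turn about the tool's z in degrees), jaw (the finger opening in m); each row shifts and turns the commanded pose from where the row before left it, along the tool's axes as they then stand; what a row does not reach is not made up. A row lasts 1/10 s, in which the tool goes at most 0.05 m and 8.59 degrees, less where a joint would pass 70% of its speed; a pose out of reach is approached as far as the arm can. The fingers move at their own pace and stop on an object; FORCE is the grip in N (left out, the last holds). Time passes only in rows, so rows that do not move let the fingers close. It prints the time, the measured TCP pose, the force, the opening and the grip force at its end. Input that does not fit is refused with a message, and nothing moves.
- env.observe(): the state, without advancing time (a new reading comes with each control period).
- viewer.get_image(name): name is "scene" or "top"; returns a dict with "pixels" (420x560x3 uint8, red, green, blue), "K" (3x3 intrinsics, pixels), "extrinsics" (4x4, takes a point from world to camera coordinates). Camera axes: x right, y down, z forward; pixel columns grow to the right and rows downward; lengths in m; the calibration is good to about 2 mm. A picture is of the moment at which its call begins. There is no depth.
- ticket.close_job(): hands the job in; it is judged then, once.
The state is a dict: "time_s": time; "q": joint angles; "qvel": joint speeds; "joint_efforts": joint torques, N m; "position": TCP position; "tool_rot": TCP orientation; "ft_force": force on the tool from outside, world axes, zero at the start; "wrist_torque": the same for the moment, N m; "grip_width": finger opening in m; "gripper_force": force on a finger pad.
Only numpy, scipy, OpenCV 4.12 (cv2) and the standard library are available. Lean on these libraries where they do the work, as an engineer would, in place of code of your own. Each camera call takes 0.05 s, during which the arm holds its last target. There are 200 camera calls.

## Working session

There is one attempt and no reset: what is moved stays moved. The work goes in short steps, Python scripts to look and compute and a shell command to move; the robot and the scene stay as the last step left them, time stands still between calls to the robot, and variables do not carry over. Pictures are saved under pics/ and viewed, at most 10 in all, crops included, and the job is handed in when it is done.

```bash
ls; mkdir -p pics
python3 - <<'E'
from rig import env, viewer, ticket
import cv2,numpy as np
for n in("scene","top"):
    d=viewer.get_image(n);cv2.imwrite(f"pics/{n}0.png",d["pixels"][...,::-1]);print(n,d["K"],np.round(d["extrinsics"],4))
    np.savez(n+".npz",K=d["K"],E=d["extrinsics"],p=d["pixels"])
o=env.observe();print(o["time_s"],o["position"],np.round(o["tool_rot"],3),o["grip_width"])
E
```

```text
nudge.py
pics
rig.py
scene [[384.04572466   0.         281.86285295]
 [  0.         384.04572466 209.89693339]
 [  0.           0.           1.        ]] [[ 0.5283  0.849   0.004  -0.287 ]
 [ 0.6506 -0.4018 -0.6445 -0.2571]
 [-0.5456  0.3431 -0.7646  1.1219]
 [ 0.      0.      0.      1.    ]]
top [[458.14150349   0.         281.48652194]
 [  0.         458.14150349 212.25217786]
 [  0.           0.           1.        ]] [[-0.034  -0.9994  0.0014  0.0271]
 [-0.9726  0.0328 -0.23    0.5408]
 [ 0.2298 -0.0091 -0.9732  1.046 ]
 [ 0.      0.      0.      1.    ]]
0.1 [0.1475398  0.52959813 0.24179213] [[-0.963  0.268 -0.001]
 [ 0.268  0.963 -0.001]
 [ 0.    -0.001 -1.   ]] 0.08532291319145888
```

View pics/scene0.png

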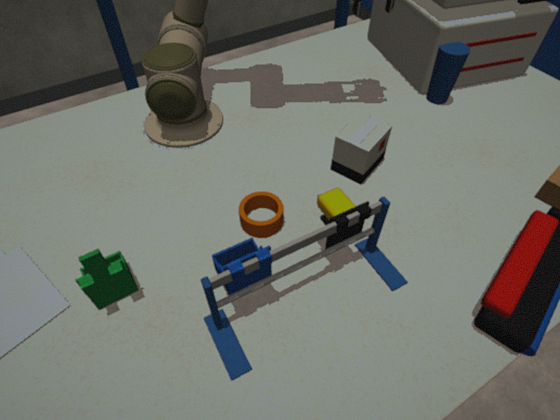

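View pics/top0.png

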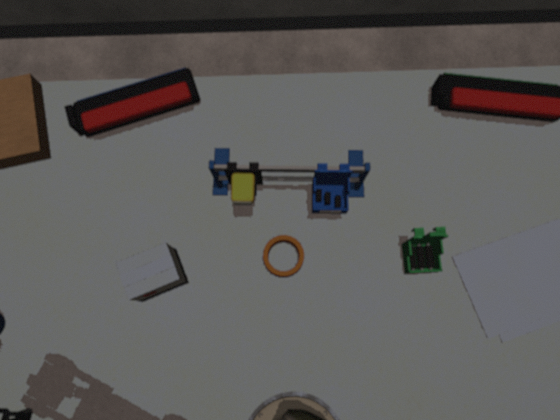

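The scene view shows the green bin at about (108,280) and the rack from (210,300) to (380,215). The blue bin is at (245,262) and the scanner holder at (343,218). In the top view, green is at (424,252), blue at (330,190), the scanner at (244,185) and the tape at (284,256). I'll take enlarged crops to measure from.

Run:
```python
import cv2,numpy as np
t=np.load("top.npz")["p"][...,::-1];s=np.load("scene.npz")["p"][...,::-1]
f=lambda im,x,y,w,h,k:cv2.resize(np.clip(im[y:y+h,x:x+w].astype(float)*1.6,0,255).astype(np.uint8),None,fx=k,fy=k,interpolation=cv2.INTER_CUBIC)
a=f(t,200,140,180,80,4.4);b=f(t,390,220,66,60,4.4)  # a 792x352 
cs=f(s,66,240,80,76,3.2)
can=np.zeros((600,800,3),np.uint8);can[:a.shape[0],:a.shape[1]]=a;can[352:352+b.shape[0]][:248,:b.shape[1]]=b[:248];can[352:352+cs.shape[0],400:400+cs.shape[1]]=cs[:248]
cv2.imwrite("pics/crop1.png",can)
cv2.imwrite("pics/crop2.png",f(s,196,180,200,150,4))
```

```text
(no output)
```

View pics/crop1.png

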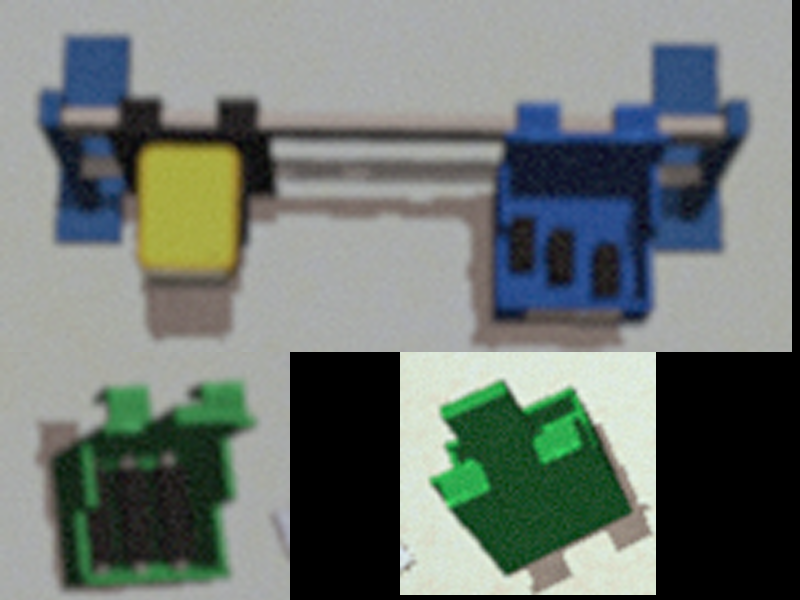

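View pics/crop2.png

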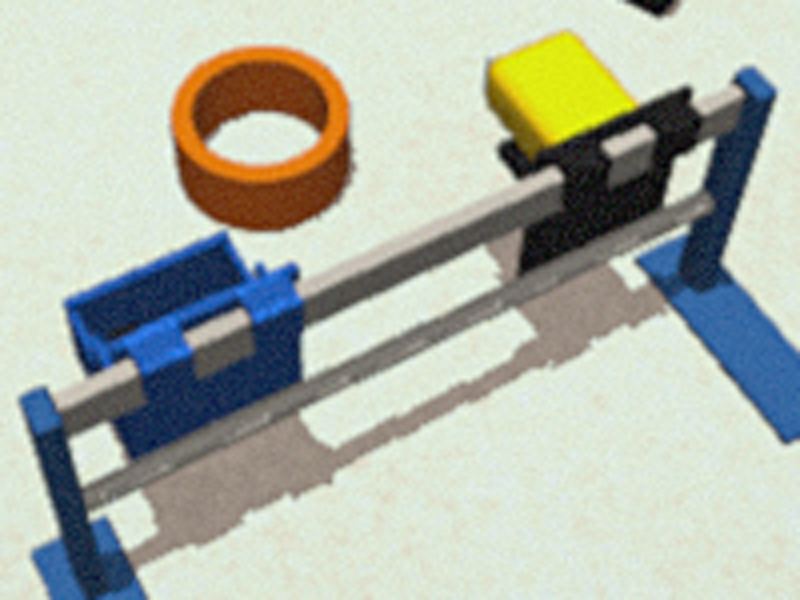

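Crop 1 gives clean hook, tab and post corners. Crop 2 shows both ends of the gap, with the blue bin on the −y side and the scanner holder on the +y side. I'll fit the poses by least squares.

```bash
cat > h.py <<'E'
import numpy as np,cv2
from scipy.optimize import least_squares
C={n:np.load(n+".npz") for n in("top","scene")}
def proj(n,P):
    P=np.atleast_2d(P)@C[n]["E"][:3,:3].T+C[n]["E"][:3,3];p=P@C[n]["K"].T;return p[:,:2]/p[:,2:]
def ray(n,uv,z):
    R=C[n]["E"][:3,:3];c=-R.T@C[n]["E"][:3,3];d=R.T@np.linalg.inv(C[n]["K"])@[*uv,1];return c+d*(z-c[2])/d[2]
def pose(p,P):
    c,s=np.cos(p[2]),np.sin(p[2]);return np.atleast_2d(P)@np.array([[c,-s,0],[s,c,0],[0,0,1]]).T+[p[0],p[1],0]
def fit(obs,p0):
    f=lambda p:np.concatenate([(proj(n,pose(p,np.array(P)/1e3))[0]-uv) for n,P,uv in obs])
    r=least_squares(f,p0,loss="soft_l1",x_scale=[.1,.1,.1]);return r.x,f(r.x).reshape(-1,2)
E
python3 - <<'E'
from h import *
T1=lambda X,Y:("top",(200+X/4.4-.4,140+Y/4.4-.4))
B=lambda X,Y:("top",(390+X/4.4-.4,220+(Y-352)/4.4-.4))
S1=lambda X,Y:("scene",(66+(X-400)/3.2-.35,240+(Y-352)/3.2-.35))
S2=lambda X,Y:("scene",(196+X/4-.4,180+Y/4-.4))
mk=lambda L:[(a[0],P,np.array(a[1])) for a,P in L]
g=mk([(S1(447,418),(38,-17,155)),(S1(510,397),(38,17,155)),(S1(503,382),(28,17,155)),(S1(441,408),(28,-17,155)),
(S1(510,575),(38,-40,0)),(S1(632,512),(38,40,0)),(S1(431,482),(38,-36,110)),(S1(470,460),(38,-14,110)),(S1(490,487),(57,-14,110)),(S1(450,508),(57,-36,110)),
(S1(535,440),(38,14,110)),(S1(575,417),(38,36,110)),(S1(582,440),(57,36,110)),(S1(545,463),(57,14,110)),
(B(105,390),(57,36,110)),(B(150,388),(57,14,110)),(B(203,385),(57,-14,110)),(B(243,382),(57,-36,110)),
(B(80,578),(-38,40,42)),(B(228,575),(-38,-40,42)),(B(255,410),(38,-17,155)),(B(255,426),(28,-17,155))])
p,r=fit(g,[.3,-.3,0]);print("green",p[:2].round(4),np.degrees(p[2]).round(2));print(r.round(1).tolist())
k=mk([(S2(38,398),(0,-176,166)),(S2(757,80),(0,176,166)),(T1(50,100),(0,176,166)),(T1(737,112),(0,-176,166)),
(T1(97,36),(105,176,6)),(T1(90,242),(-25,176,6)),(T1(685,45),(105,-176,6)),(T1(688,250),(-25,-176,6))])
q,r=fit(k,[.5,0,0]);print("rack",q[:2].round(4),np.degrees(q[2]).round(2));print(r.round(1).tolist())
def inr(a,z): 
    w=ray(a[0],a[1],z)-[q[0],q[1],0];c,s=np.cos(q[2]),np.sin(q[2]);return np.round([c*w[0]+s*w[1],-s*w[0]+c*w[1]],4)
for n,X,Y,z in[("rail top front",390,127,.16),("rail top back",390,108,.16),("blue hooks L",517,104,.166),("",560,104,.166),("",613,104,.166),("",657,104,.166),("blue plate L",503,140,.166),("scan hooks",120,101,.166),("",160,101,.166),("",218,101,.166),("",258,101,.166),("scan plate R",272,138,.166)]: print(n,inr(T1(X,Y),z))
for n,X,Y,z in[("S blue +y edge",302,290,.166),("scan plate -y",560,170,.16),("rail front? top",430,235,.16)]: print(n,inr(S2(X,Y),z))
print("tape",ray("top",(284,256),.03))
E
```

```text
green [ 0.4261 -0.3286] 0.7
[[-1.6, 0.5], [-0.5, -2.2], [0.1, -1.6], [-1.3, -0.7], [-1.4, 0.5], [0.7, 0.2], [2.5, -0.2], [3.3, 0.7], [0.1, 0.4], [-0.6, 0.1], [-0.8, -0.5], [-1.0, 1.0], [0.2, 1.6], [-0.8, 0.3], [-0.3, -0.1], [-1.0, -0.1], [-0.9, 0.1], [-0.5, 0.3], [0.2, 1.7], [-0.2, 0.9], [-3.6, -1.3], [-3.0, -0.4]]
rack [ 0.6236 -0.01  ] -3.14
[[-0.3, 1.6], [-0.3, 0.1], [-0.7, 1.9], [0.1, 2.3], [-0.0, -1.2], [-1.0, -0.5], [-0.2, -0.6], [-0.0, 0.4]]
rail top front [-0.0043  0.0008]
rail top back [0.0059 0.001 ]
blue hooks L [ 0.0073 -0.0638]
 [ 0.0078 -0.0857]
 [ 0.0084 -0.1128]
 [ 0.0089 -0.1352]
blue plate L [-0.0121 -0.0567]
scan hooks [0.0047 0.1389]
 [0.0051 0.1185]
 [0.0057 0.0889]
 [0.0062 0.0685]
scan plate R [-0.0135  0.0607]
S blue +y edge [ 0.0022 -0.0608]
scan plate -y [-0.0031  0.0708]
rail front? top [-0.0002  0.0021]
tape [0.43940743 0.00604806 0.03      ]
```

```bash
cat >> h.py <<'E'
def box(x0,x1,y0,y1,z0,z1):return np.array([[x,y,z] for x in(x0,x1) for y in(y0,y1) for z in(z0,z1)])/1e3
PARTS=[box(33,38,-40,40,0,110),box(28,38,-17,17,105,155),box(-38,38,-40,40,0,42)]+[box(-38,38,s*40-(s>0)*3,s*40+(s<0)*3,0,68) for s in(-1,1)]
for s in(-25,25):PARTS+=[box(38,57,s-11,s+11,104,110),box(52,57,s-11,s+11,86,110)]
def gmask(im):
    a=im.astype(int);return ((a[...,1]>a[...,0]*1.35+4)&(a[...,1]>a[...,2]*1.2+4)).astype(np.uint8)
def sil(n,tf,k=4):
    m=np.zeros((420*k,560*k),np.uint8)
    for b in PARTS:cv2.fillConvexPoly(m,cv2.convexHull(np.round((proj(n,tf(b))+.5)*k).astype(np.int32)),1)
    return cv2.resize(m.astype(np.float32),(560,420),interpolation=cv2.INTER_AREA)
E
python3 - <<'E'
from h import *
from scipy.optimize import minimize
M={}
for n in C:
    m=gmask(C[n]["p"]);c,l,st,_=cv2.connectedComponentsWithStats(m);i=1+np.argmax(st[1:,4]);print(n,st[i]);
    m=(l==i).astype(np.uint8);M[n]=cv2.morphologyEx(m,cv2.MORPH_CLOSE,np.ones((7,7))) if n=="top" else m
def cost(v,ns=("top","scene")):
    p=np.array([v[0],v[1],v[2]])*[.001,.001,.01]
    return sum(np.abs(sil(n,lambda b:pose(p,b))-M[n]).sum() for n in ns)
for ns in(("top","scene"),("scene",),("top",)):
  r=min((minimize(cost,[426,-328.6,a],args=(ns,),method="Nelder-Mead",options=dict(initial_simplex=np.array([[426,-328,a],[432,-328,a],[426,-322,a],[426,-328,a+8]]))) for a in(-8,0,8)),key=lambda r:r.fun)
  print(ns,r.x,"yawdeg",np.degrees(r.x[2]*.01),r.fun,[M[n].sum() for n in ns])
  if len(ns)==2:
    out=[]
    p=r.x*[.001,.001,.01]
    for n,(x,y) in(("top",(395,220)),("scene",(66,238))):
        im=np.clip(C[n]["p"][y:y+80,x:x+80,::-1]*1.6,0,255).astype(np.uint8);im=cv2.resize(im,None,fx=5,fy=5)
        for b in PARTS[:]:
            h=cv2.convexHull(((proj(n,pose(p,b))-[x,y]+.5)*5).astype(np.int32));cv2.polylines(im,[h],True,(0,0,255),1)
        out.append(im)
    cv2.imwrite("pics/ov.png",np.hstack(out))
E
```

```text
top [403 227  45  46 872]
scene [  76  249   62   60 2336]
('top', 'scene') [ 426.11284938 -329.62347974    6.14602739] yawdeg 3.5214143034714263 950.9375 [np.uint64(1059), np.uint64(2336)]
('scene',) [ 423.97439671 -329.42995393    5.27202336] yawdeg 3.0206468806734783 191.5 [np.uint64(2336)]
('top',) [ 428.74084424 -331.90119284    7.09237032] yawdeg 4.063628861628777 691.5625 [np.uint64(1059)]
```

View pics/ov.png

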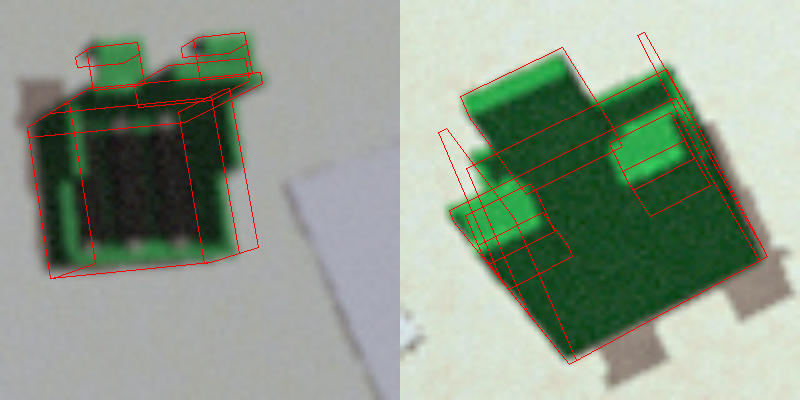

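The overlay shows the tab, plate and base agree with the image. My side walls are too tall at the front, since the real ones taper, so I'll refit with tapered sides and without the biased mask.

```bash
cat >> h.py <<'E'
PARTS=[p for i,p in enumerate(PARTS) if i not in(3,4)]
for s in(-1,1):
    PARTS.append(np.array([[x,y,z] for x,z in((-38,0),(38,0),(38,68),(20,68),(-38,42)) for y in(s*40,s*37)])/1e3)
E
python3 - <<'E'
from h import *
from scipy.optimize import minimize
M={}
for n in C:
    m=gmask(C[n]["p"]);m=cv2.morphologyEx(m,cv2.MORPH_CLOSE,np.ones((3,3)));c,l,st,_=cv2.connectedComponentsWithStats(m);i=1+np.argmax(st[1:,4])
    ct,_=cv2.findContours((l==i).astype(np.uint8),cv2.RETR_EXTERNAL,cv2.CHAIN_APPROX_NONE);M[n]=cv2.drawContours(np.zeros((420,560),np.uint8),ct,-1,1,-1)
def cost(v,ns=("top","scene")):
    p=np.array(v)*[.001,.001,.01]
    return sum(np.abs(sil(n,lambda b:pose(p,b))-M[n]).sum() for n in ns)
for ns in(("top","scene"),("scene",),("top",)):
  r=min((minimize(cost,[426,-328.6,a],args=(ns,),method="Nelder-Mead",options=dict(initial_simplex=np.array([[424,-328,a],[430,-328,a],[424,-334,a],[424,-328,a+6]]))) for a in(-3,2,6)),key=lambda r:r.fun)
  print(ns,r.x[:2],"yawdeg",np.degrees(r.x[2]*.01),r.fun,[M[n].sum() for n in ns])
p=[.4245,-.3295,np.radians(3.1)]
from rig import env, viewer, ticket
print(pose(p,[.033,0,.136]))
E
```

```text
('top', 'scene') [ 426.0504454  -329.69422295] yawdeg 3.392514566855933 407.0 [np.uint64(1490), np.uint64(2341)]
('scene',) [ 423.93584532 -329.4508869 ] yawdeg 2.962289441514538 134.5625 [np.uint64(2341)]
('top',) [ 428.63811495 -332.25307446] yawdeg 4.725721504671103 202.5 [np.uint64(1490)]
[[ 0.45745171 -0.3277154   0.136     ]]
```

```bash
echo '{"sx": [0, 0, 0, 0, 0, 0, 0, 0, 0, 0], "sy": [0, 0, 0, 0, 0, 0, 0, 0, 0, 0], "sz": [0, 0, 0, 0, 0, 0, 0, 0, 0, 0], "spin": [8, 8, 8, 8, 8, 8, 8, 8, 7.1, 0], "jaw": [0.085, 0.085, 0.085, 0.085, 0.085, 0.085, 0.085, 0.085, 0.085, 0.085]}' > rows.txt && python3 nudge.py rows.txt 40
```

```text
time_s: 1.1
position: [0.1476, 0.5297, 0.242]
tool_rot: [[-0.057, 0.998, -0.0], [0.998, 0.057, -0.001], [-0.001, -0.0, -1.0]]
ft_force: [0.2, 0.6, 0.5]
grip_width: 0.0849
gripper_force: 0.0
```

Units first: shifts go in shares of 50 mm. So -0.044 m is -0.88, 0.013 m is 0.26.

```bash
for i in 1; do :; done; echo '{"sx": [-0.88, -0.88, -0.88, -0.88, -0.88, -0.88, -0.88, -0.88, -0.88, -0.88], "sy": [0.26, 0.26, 0.26, 0.26, 0.26, 0.26, 0.26, 0.26, 0.26, 0.26], "sz": [0, 0, 0, 0, 0, 0, 0, 0, 0, 0], "spin": [0, 0, 0, 0, 0, 0, 0, 0, 0, 0], "jaw": [0.085, 0.085, 0.085, 0.085, 0.085, 0.085, 0.085, 0.085, 0.085, 0.085]}' > rows.txt && python3 nudge.py rows.txt && echo '{"sx": [-0.88, -0.88, -0.88, -0.88, -0.88, -0.88, -0.88, -0.88, -0.44, 0], "sy": [0.26, 0.26, 0.26, 0.26, 0.26, 0.26, 0.26, 0.26, 0.26, 0], "sz": [0, 0, 0, 0, 0, 0, 0, 0, 0, 0], "spin": [0, 0, 0, 0, 0, 0, 0, 0, 0, 0], "jaw": [0.085, 0.085, 0.085, 0.085, 0.085, 0.085, 0.085, 0.085, 0.085, 0.085]}' > rows.txt && python3 nudge.py rows.txt
```

```text
time_s: 2.1
position: [0.303, 0.0963, 0.2425]
tool_rot: [[-0.062, 0.998, 0.001], [0.998, 0.062, 0.0], [-0.0, 0.001, -1.0]]
ft_force: [0.9, 0.5, -0.2]
grip_width: 0.0849
gripper_force: 0.0
time_s: 3.1
position: [0.4422, -0.2711, 0.2413]
tool_rot: [[-0.059, 0.998, -0.001], [0.998, 0.059, 0.0], [0.0, -0.0, -1.0]]
ft_force: [-0.8, 0.2, 0.2]
grip_width: 0.0848
gripper_force: 0.0
```

```bash
echo '{"sx": [-0.58, -0.58, 0, 0, 0, 0, 0, 0, 0, 0], "sy": [0.14, 0.14, 0, 0, 0, 0, 0, 0, 0, 0], "sz": [0, 0, 0, 0.6, 0.6, 0.6, 0.44, 0, 0, 0], "spin": [0, 0, 0, 0, 0, 0, 0, 0, 0, 0], "jaw": [0.085, 0.085, 0.085, 0.085, 0.085, 0.085, 0.085, 0.085, 0.06, 0.04]}' > rows.txt && python3 nudge.py rows.txt 30
python3 - <<'E'
from rig import env, viewer, ticket
import cv2,numpy as np
o=[]
for n,(x,y) in(("scene",(50,190)),("top",(370,190))):
    d=viewer.get_image(n)["pixels"][y:y+140,x:x+130,::-1];o.append(cv2.resize(np.clip(d*1.5,0,255).astype(np.uint8),None,fx=3,fy=3))
cv2.imwrite("pics/g1.png",np.hstack(o))
E
```

```text
time_s: 4.1
position: [0.4592, -0.3256, 0.132]
tool_rot: [[-0.059, 0.998, 0.002], [0.998, 0.059, -0.002], [-0.002, 0.002, -1.0]]
ft_force: [0.1, -0.2, 0.5]
grip_width: 0.0587
gripper_force: 0.0
```

View pics/g1.png

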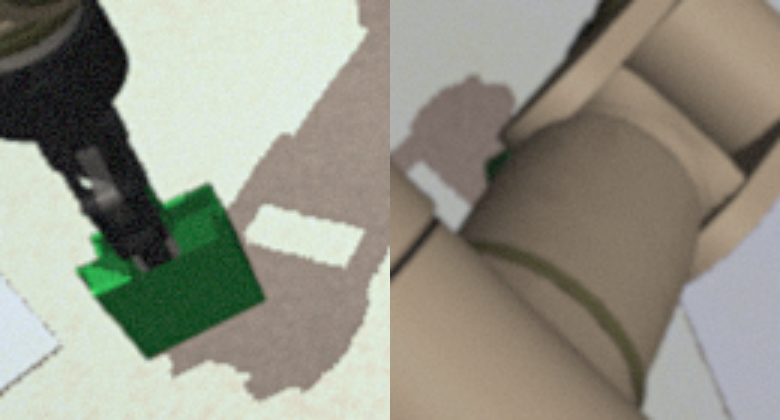

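In the scene half, the fingers straddle the tab centrally at about (150,245), so I'll close and lift.

To row units: 0.002 m is 0.04.

```bash
echo '{"sx": [0, 0, 0, 0, 0, 0, 0], "sy": [0, 0, 0, 0, 0, 0, 0], "sz": [0.04, 0, 0, 0, 0, 0, 0], "spin": [0, 0, 0, 0, 0, 0, 0], "jaw": [0.03, 0.015, 0.0, 0.0, 0.0, 0.0, 0.0]}' > rows.txt && python3 nudge.py rows.txt 60 && echo '{"sx": [0, 0, 0, 0, 0, 0], "sy": [0, 0, 0, 0, 0, 0], "sz": [-0.2, -0.6, -0.6, -0.6, -0.4, 0], "spin": [0, 0, 0, 0, 0, 0], "jaw": [0.0, 0.0, 0.0, 0.0, 0.0, 0.0]}' > rows.txt && python3 nudge.py rows.txt
```

```text
time_s: 4.9
position: [0.4589, -0.3256, 0.1285]
tool_rot: [[-0.058, 0.998, 0.0], [0.998, 0.058, -0.0], [-0.0, 0.0, -1.0]]
ft_force: [-1.0, 0.9, 4.0]
grip_width: 0.0091
gripper_force: 61.8
time_s: 5.5
position: [0.4594, -0.326, 0.251]
tool_rot: [[-0.058, 0.998, 0.003], [0.998, 0.058, -0.004], [-0.004, 0.003, -1.0]]
ft_force: [1.2, 0.3, -3.4]
grip_width: 0.0092
gripper_force: 60.7
```

To row units: 0.033 m is 0.66, 0.012 m is 0.24.

```bash
echo '{"sx": [0, 0, 0, 0.4, 0.66, 0.66, 0.66, 0.66, 0.66, 0.66], "sy": [0, 0, 0, 0, 0.2, 0.24, 0.28, 0.28, 0.28, 0.28], "sz": [-0.4, -0.4, -0.4, 0, 0, 0, 0, 0, 0, 0], "spin": [3.25, 3.25, 0, 0, 0, 0, 0, 0, 0, 0], "jaw": [0, 0, 0, 0, 0, 0, 0, 0, 0, 0]}' > rows.txt && python3 nudge.py rows.txt && echo '{"sx": [0.66, 0.66, 0.5, 0.3, 0.1, 0, 0, 0], "sy": [0.28, 0.28, 0.28, 0.2, 0.1, 0, 0, 0], "sz": [0, 0, 0, 0, 0, 0, 0, 0], "spin": [0, 0, 0, 0, 0, 0, 0, 0], "jaw": [0, 0, 0, 0, 0, 0, 0, 0]}' > rows.txt && python3 nudge.py rows.txt
python3 - <<'E'
from rig import env, viewer, ticket
import cv2,numpy as np
o=[]
for n,(x,y,w) in(("scene",(196,140,210)),("top",(200,120,190))):
    d=viewer.get_image(n)["pixels"];cv2.imwrite("raw_%s.png"%n,d[...,::-1]);d=d[y:y+190,x:x+190,::-1];o.append(cv2.resize(np.clip(d*1.5,0,255).astype(np.uint8),None,fx=2.1,fy=2.1))
cv2.imwrite("pics/p1.png",np.hstack(o))
print(env.observe()["position"])
E
```

```text
time_s: 6.5
position: [0.5485, -0.1098, 0.3063]
tool_rot: [[0.055, 0.998, -0.003], [0.998, -0.055, 0.002], [0.001, -0.003, -1.0]]
ft_force: [0.7, -0.6, -3.4]
grip_width: 0.0093
gripper_force: 60.7
time_s: 7.3
position: [0.6114, -0.0054, 0.3082]
tool_rot: [[0.056, 0.998, -0.001], [0.998, -0.056, -0.0], [-0.0, -0.0, -1.0]]
ft_force: [-0.1, 0.6, -2.9]
grip_width: 0.0094
gripper_force: 60.7
[ 0.61147431 -0.00526257  0.3084244 ]
```

View pics/p1.png

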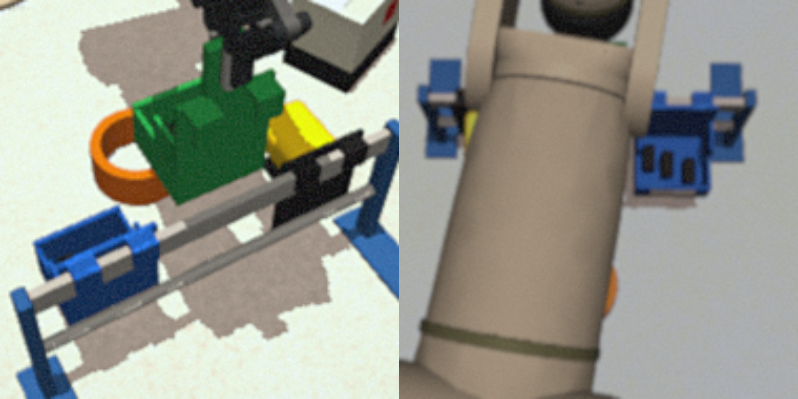

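The scene half shows the bin above and in front of the rail gap, with its lower back edge from (180,204) to (267,163). The top view is hidden by the arm. I'll measure the held bin and the rail's back-top edge in the scene camera alone, so calibration errors cancel.

```bash
cat > rel.py <<'E'
from h import *
from rig import env, viewer, ticket
from scipy.optimize import minimize
def rail():  # back top edge of the rail, initial picture
    g=cv2.GaussianBlur(C["scene"]["p"].astype(np.float32).mean(2),(1,1),0);pts=[]
    q=[.6236,-.010,np.radians(-3.14)]
    for y in np.linspace(-.04,.05,40):
        u,v=proj("scene",pose(q,[.004,y,.16]))[0];c=int(round(u));r=np.arange(int(v)-6,int(v)+7)
        d=cv2.GaussianBlur(g,(0,0),.8)[:,c];gr=d[r+1]-d[r-1];i=int(np.argmin(gr[1:-1]))+1
        a,b,e=gr[i-1:i+2];pts.append((c,r[i]+.5*(a-e)/(a-2*b+e)))
    W=np.array([ray("scene",p,.16)[:2] for p in pts]);k=np.polyfit(W[:,1],W[:,0],1)
    res=W[:,0]-np.polyval(k,W[:,1]);ok=abs(res-np.median(res))<.003;k=np.polyfit(W[ok,1],W[ok,0],1);return k
def heldfit(im,x0):
    a=im.astype(int);G=gmask(im);dark=(a.max(2)<75)&(G==0);dark=cv2.dilate(dark.astype(np.uint8),np.ones((3,3)))
    yy,xx=np.mgrid[:420,:560];w=(dark==0)&(xx>180)&(xx<420)&(yy>100)&(yy<340)
    z=x0[3]
    f=lambda v:(np.abs(sil("scene",lambda b:pose(np.array(v)*[.001,.001,.01],b)+[0,0,z])-G)*w).sum()
    s=np.array(x0[:3]);S=np.array([s,s+[6,0,0],s+[0,6,0],s+[0,0,6]])
    r=minimize(f,s,method="Nelder-Mead",options=dict(initial_simplex=S));r=minimize(f,r.x,method="Nelder-Mead",options=dict(initial_simplex=r.x+S-s));return r
E
python3 - <<'E'
from rel import *
k=rail();print("rail back edge: yaw",np.degrees(np.arctan(-k[0])),"x at y=-.0053",np.polyval(k,-.0053))
im=cv2.imread("raw_scene.png")[...,::-1]
r=heldfit(im,[579,-8,-5.5,.3084-.1285]);print(r.x[:2],np.degrees(r.x[2]*.01),r.fun)
c,s=np.cos(r.x[2]*.01),np.sin(r.x[2]*.01);print("tab x,y",r.x[0]+33*c,r.x[1]+33*s)
E
```

```text
rail back edge: yaw -2.8660101211913354 x at y=-.0053 0.626163924591082
[576.53642375  -4.5951913 ] -6.339347562169913 60.75
tab x,y 609.3346406818656 -8.238948423307114
```

```bash
cat >> rel.py <<'E'
from scipy.spatial.transform import Rotation as Ro
def tf6(v): # mm, deg : tab point position + yaw,pitch,roll
    R=Ro.from_euler("ZYX",v[3:],degrees=True).as_matrix();return lambda b:(b-[.033,0,.136])@R.T+np.array(v[:3])/1e3
def held6(im,v0,free=range(6)):
    a=im.astype(int);G=gmask(im);dark=(a.max(2)<75)&(G==0);dark=cv2.dilate(dark.astype(np.uint8),np.ones((3,3)))
    yy,xx=np.mgrid[:420,:560];w=(dark==0)&(xx>180)&(xx<420)&(yy>100)&(yy<340)
    free=list(free);v0=np.array(v0,float)
    def f(u):
        v=v0.copy();v[free]=u;return (np.abs(sil("scene",tf6(v))-G)*w).sum()
    u=v0[free]
    for d in(4,-3,2):
        S=np.vstack([u,u+d*np.eye(len(u))]);r=minimize(f,u,method="Nelder-Mead",options=dict(initial_simplex=S,maxiter=400));u=r.x
    return u,r.fun
E
python3 - <<'E'
from rel import *
im=cv2.imread("raw_scene.png")[...,::-1]
v0=[611.5,-7.3,316,-3,0,0]
for fr in((0,1,3),(0,1,3,4),(0,1,2,3),(0,1,2,3,4,5),(0,1,4,5)):print(fr,*[np.round(x,2) for x in held6(im,v0,fr)])
E
```

```text
(0, 1, 3) [609.68  -8.44  -5.74] 59.75
(0, 1, 3, 4) [613.22  -9.48  -4.37   1.99] 29.5
(0, 1, 2, 3) [610.97  -9.32 317.36  -6.24] 61.81
(0, 1, 2, 3, 4, 5) [611.94  -9.31 314.11  -4.44   2.12   0.78] 26.62
(0, 1, 4, 5) [613.71 -10.22   2.22   0.82] 31.12
```

```bash
echo '{"sx": [0, 0, 0, 0, 0, 0, 0, 0, 0], "sy": [0, 0, 0, 0, 0, 0, 0, 0, 0], "sz": [0.2, 0.4, 0.4, 0.4, 0.3, 0.2, 0, 0, 0], "spin": [-1, 0, 0, 0, 0, 0, 0, 0, 0], "jaw": [0, 0, 0, 0, 0, 0, 0, 0, 0]}' > rows.txt && python3 nudge.py rows.txt
python3 - <<'E'
from rel import *
im=viewer.get_image("scene")["pixels"];cv2.imwrite("raw2.png",im[...,::-1])
d=im[170:290,215:375,::-1];cv2.imwrite("pics/p2.png",cv2.resize(np.clip(d*1.5,0,255).astype(np.uint8),None,fx=5,fy=5,interpolation=cv2.INTER_CUBIC))
z=env.observe()["position"][2]*1e3+8
for fr in((0,1,3),(0,1,3,4),(0,1,2,3,4,5)):print(fr,*[np.round(x,2) for x in held6(im,[611.5,-8,z,-3,1,0],fr)])
print(z)
E
```

```text
time_s: 8.3
position: [0.612, -0.0046, 0.2141]
tool_rot: [[0.038, 0.999, 0.001], [0.999, -0.038, -0.0], [-0.0, 0.001, -1.0]]
ft_force: [0.2, -0.2, -3.5]
grip_width: 0.0098
gripper_force: 61.3
(0, 1, 3) [611.48  -5.11  -2.87] 51.62
(0, 1, 3, 4) [612.29  -5.87  -3.06   1.27] 51.94
(0, 1, 2, 3, 4, 5) [ 6.1218e+02 -5.8700e+00  2.2150e+02 -2.7000e+00  1.3900e+00  3.3000e-01] 50.88
222.1365187979253
```

View pics/p2.png

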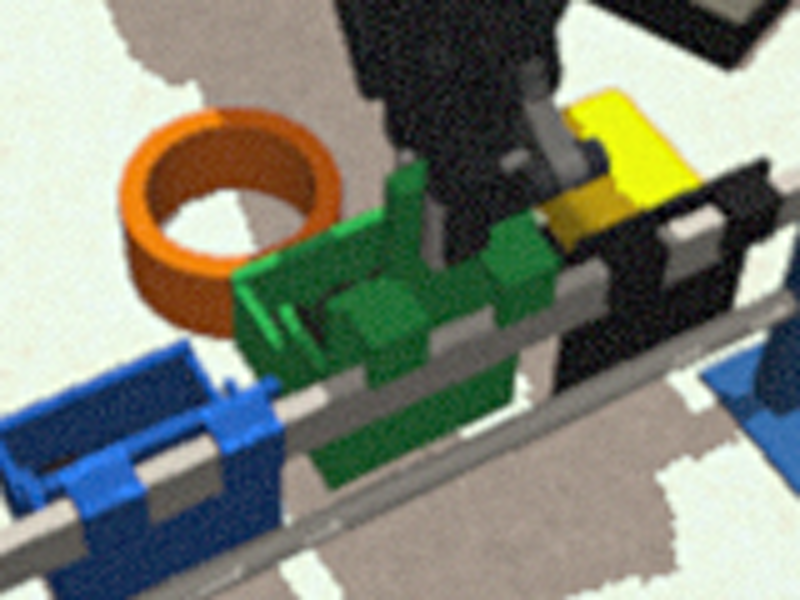

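The crop shows the bin square in the gap and the lips at (395,360) and (525,300), just above and behind the rail. The fitted yaw of −2.9° matches the rail. I'll shift 1.5 mm toward the robot and lower slowly.

To row units: -0.0015 m is -0.03, 0.005 m is 0.1.

```bash
echo '{"sx": [-0.02, 0, 0, 0, 0, 0, 0, 0, 0, 0], "sy": [-0.03, 0, 0, 0, 0, 0, 0, 0, 0, 0], "sz": [0, 0, 0.1, 0.1, 0.1, 0.1, 0.06, 0, 0, 0], "spin": [0, 0, 0, 0, 0, 0, 0, 0, 0, 0], "jaw": [0, 0, 0, 0, 0, 0, 0, 0, 0, 0]}' > rows.txt && python3 nudge.py rows.txt
```

```text
time_s: 9.35
position: [0.6102, -0.0055, 0.1904]
tool_rot: [[0.038, 0.999, -0.0], [0.999, -0.038, 0.0], [0.0, -0.0, -1.0]]
ft_force: [-1.1, 0.3, -4.0]
grip_width: 0.0096
gripper_force: 61.3
```

```bash
echo '{"sx": [0, 0, 0, 0], "sy": [0, 0, 0, 0], "sz": [0.04, 0.02, 0, 0], "spin": [0, 0, 0, 0], "jaw": [0, 0, 0, 0]}' > rows.txt && python3 nudge.py rows.txt; echo '{"sx": [0, 0, 0, 0], "sy": [0, 0, 0, 0], "sz": [0.02, 0.01, 0, 0], "spin": [0, 0, 0, 0], "jaw": [0, 0, 0, 0]}' > rows.txt && python3 nudge.py rows.txt;echo '{"sx": [0, 0, 0, 0], "sy": [0, 0, 0, 0], "sz": [0.01, 0.01, 0, 0], "spin": [0, 0, 0, 0], "jaw": [0, 0, 0, 0]}' > rows.txt && python3 nudge.py rows.txt
```

```text
time_s: 9.75
position: [0.6102, -0.0055, 0.1872]
tool_rot: [[0.038, 0.999, -0.0], [0.999, -0.038, 0.0], [0.0, -0.0, -1.0]]
ft_force: [-1.9, -0.1, -4.0]
grip_width: 0.0093
gripper_force: 61.4
time_s: 10.15
position: [0.6103, -0.0055, 0.1858]
tool_rot: [[0.038, 0.999, -0.0], [0.999, -0.038, -0.0], [-0.0, -0.0, -1.0]]
ft_force: [-0.9, -0.2, -4.1]
grip_width: 0.0094
gripper_force: 61.4
time_s: 10.55
position: [0.6103, -0.0055, 0.1848]
tool_rot: [[0.038, 0.999, -0.0], [0.999, -0.038, 0.0], [0.0, -0.0, -1.0]]
ft_force: [-1.1, -0.3, -2.8]
grip_width: 0.0092
gripper_force: 61.4
```

To row units: 0.0005 m is 0.01.

```bash
echo '{"sx": [0, 0, 0], "sy": [0, 0, 0], "sz": [0.01, 0, 0], "spin": [0, 0, 0], "jaw": [0, 0, 0]}' > rows.txt && python3 nudge.py rows.txt; echo '{"sx": [0, 0, 0], "sy": [0, 0, 0], "sz": [0.01, 0, 0], "spin": [0, 0, 0], "jaw": [0, 0, 0]}' > rows.txt && python3 nudge.py rows.txt
```

```text
time_s: 10.85
position: [0.6103, -0.0055, 0.1843]
tool_rot: [[0.038, 0.999, 0.0], [0.999, -0.038, -0.0], [-0.0, 0.0, -1.0]]
ft_force: [-0.9, 0.6, -2.3]
grip_width: 0.0093
gripper_force: 61.4
time_s: 11.15
position: [0.6103, -0.0055, 0.1838]
tool_rot: [[0.038, 0.999, -0.0], [0.999, -0.038, 0.0], [0.0, -0.0, -1.0]]
ft_force: [-1.1, 1.1, -3.7]
grip_width: 0.0095
gripper_force: 61.4
```

To row units: 0.0005 m is 0.01.

```bash
echo '{"sx": [0, 0, 0], "sy": [0, 0, 0], "sz": [0.01, 0, 0], "spin": [0, 0, 0], "jaw": [0, 0, 0]}' > rows.txt && python3 nudge.py rows.txt; echo '{"sx": [0, 0, 0], "sy": [0, 0, 0], "sz": [0.01, 0, 0], "spin": [0, 0, 0], "jaw": [0, 0, 0]}' > rows.txt && python3 nudge.py rows.txt; echo '{"sx": [0, 0, 0], "sy": [0, 0, 0], "sz": [0.01, 0, 0], "spin": [0, 0, 0], "jaw": [0, 0, 0]}' > rows.txt && python3 nudge.py rows.txt
python3 - <<'E'
from rel import *
im=viewer.get_image("scene")["pixels"]
d=im[170:290,215:375,::-1];cv2.imwrite("pics/p3.png",cv2.resize(np.clip(d*1.5,0,255).astype(np.uint8),None,fx=5,fy=5,interpolation=cv2.INTER_CUBIC))
E
```

```text
time_s: 11.45
position: [0.6103, -0.0055, 0.1833]
tool_rot: [[0.038, 0.999, 0.0], [0.999, -0.038, -0.0], [-0.0, 0.0, -1.0]]
ft_force: [-1.2, 0.8, -2.7]
grip_width: 0.0093
gripper_force: 61.4
time_s: 11.75
position: [0.6103, -0.0055, 0.1833]
tool_rot: [[0.038, 0.999, 0.001], [0.999, -0.038, -0.0], [-0.0, 0.001, -1.0]]
ft_force: [-3.6, -0.8, 1.2]
grip_width: 0.0095
gripper_force: 62.1
time_s: 12.05
position: [0.6103, -0.0055, 0.1832]
tool_rot: [[0.038, 0.999, 0.001], [0.999, -0.038, -0.0], [-0.0, 0.001, -1.0]]
ft_force: [-4.3, -0.5, 6.2]
grip_width: 0.0093
gripper_force: 62.7
```

View pics/p3.png

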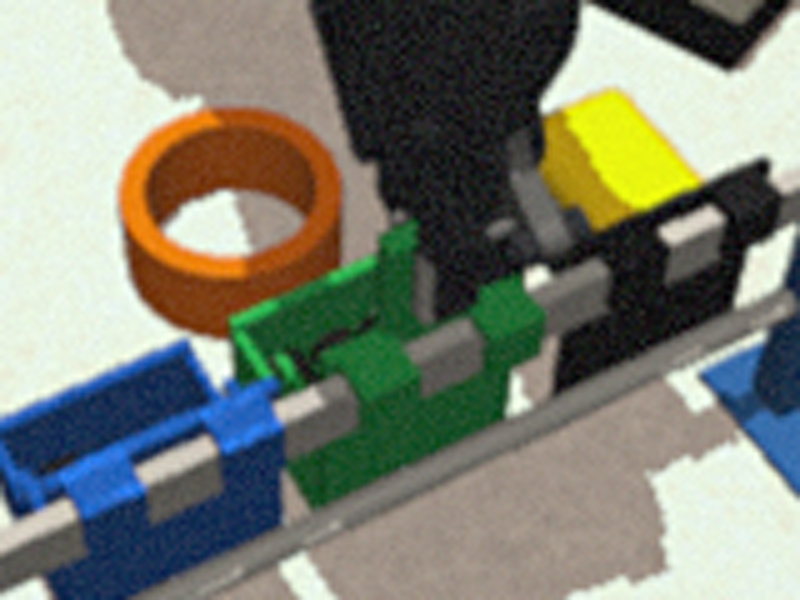

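Both hooks are over the rail, the left at (375,375) and the right at (510,320), with air on both sides. The weight has come off the gripper, so I'll release and retreat straight up.

Units first: shifts go in shares of 50 mm. So -0.0005 m is -0.01.

```bash
echo '{"sx": [0, 0, 0, 0, 0, 0, 0], "sy": [0, 0, 0, 0, 0, 0, 0], "sz": [-0.01, 0, 0, 0, 0, 0, 0], "spin": [0, 0, 0, 0, 0, 0, 0], "jaw": [0, 0.012, 0.02, 0.03, 0.04, 0.04, 0.04]}' > rows.txt && python3 nudge.py rows.txt 30; echo '{"sx": [0, 0, 0, 0, 0, 0, 0], "sy": [0, 0, 0, 0, 0, 0, 0], "sz": [-0.1, -0.2, -0.4, -0.6, -0.6, -0.6, -0.4], "spin": [0, 0, 0, 0, 0, 0, 0], "jaw": [0.04, 0.04, 0.04, 0.04, 0.04, 0.04, 0.04]}' > rows.txt && python3 nudge.py rows.txt; echo '{"sx": [0, 0, 0, 0, 0, 0, 0, 0, 0], "sy": [-0.6, -0.8, -0.8, -0.8, -0.8, -0.8, -0.6, 0, 0], "sz": [0, 0, 0, 0, 0, 0, 0, 0, 0], "spin": [0, 0, 0, 0, 0, 0, 0, 0, 0], "jaw": [0.04, 0.04, 0.04, 0.04, 0.04, 0.04, 0.04, 0.04, 0.04]}' > rows.txt && python3 nudge.py rows.txt
python3 - <<'E'
from rel import *
im=viewer.get_image("scene")["pixels"];t=viewer.get_image("top")["pixels"]
f=lambda d:cv2.resize(np.clip(d[...,::-1]*1.5,0,255).astype(np.uint8),None,fx=4,fy=4,interpolation=cv2.INTER_CUBIC)
cv2.imwrite("pics/p4.png",np.vstack([f(im[180:275,196:396]),f(t[150:205,190:390])]))
E
```

```text
time_s: 12.8
position: [0.6103, -0.0055, 0.1828]
tool_rot: [[0.038, 0.999, 0.0], [0.999, -0.038, 0.0], [0.0, 0.0, -1.0]]
ft_force: [0.1, -0.3, -0.2]
grip_width: 0.04
gripper_force: 0.0
time_s: 13.5
position: [0.6103, -0.0055, 0.3313]
tool_rot: [[0.038, 0.999, 0.004], [0.999, -0.038, -0.001], [-0.001, 0.004, -1.0]]
ft_force: [0.3, 0.2, 0.2]
grip_width: 0.0399
gripper_force: 0.0
time_s: 14.4
position: [0.3505, 0.0043, 0.3289]
tool_rot: [[0.038, 0.999, 0.003], [0.999, -0.038, -0.001], [-0.001, 0.003, -1.0]]
ft_force: [0.2, -0.4, -0.2]
grip_width: 0.0398
gripper_force: 0.0
```

View pics/p4.png

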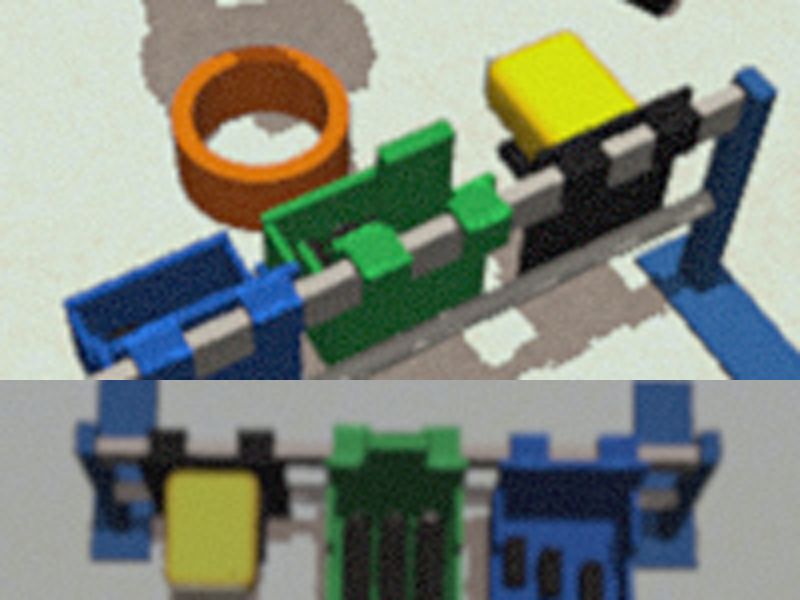

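The bin hangs straight with both hooks over the rail and about equal air on each side. The neighbours, carton and tape roll have not moved.

```bash
python3 -c "
from rig import env, viewer, ticket
print(ticket.close_job())"
```

```text
the job is handed in; nothing more can be done
None
```

The green bin now hangs straight on the rail between the blue bin and the scanner holder. It was lowered until the hooks took its weight, then released, and the job is handed in. The neighbours and tape roll look unmoved in the last pictures. The carton was outside that last crop; the arm passed clear of it.

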